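# Reset the bench air regulator and lock it

## Robot

A 7-joint arm with a two-finger parallel gripper is mounted at the origin on the work surface. World frame = base frame: x ahead of the robot, y to its left, z up, the work surface at z = 0. Lengths are in m, angles in rad, forces in N, time in s.
With the tool pointing down it reaches from about 0.4 to 0.875 m from the base axis. Payload 19.3 kg.
Tool frame: the origin (TCP) lies on the centre line of the jaws, within the pads' length; the fingertips stand 11 mm ahead of it and the grasp point (between the pads) lies 8 mm behind it; z points along the fingers, y is the line along which they close (so a half turn about z gives the same grasp; the last joint's range is limited). The gripper opens to 85 mm and grips with 20 to 120 N. Pads are 22 mm wide; open, the fingers measure 114 mm over their backs; the gripper's body (76 mm by 85 mm) begins 54 mm behind the grasp point. The pads swing forward as they close: fully open they stand 13 mm farther back than shut.
Start: joints at [1.201, 0.521, -0.036, 1.599, 0.021, 1.021, -0.113], TCP at [0.185, -0.597, 0.242] pointing down, gripper open.
Joint ranges: [-2.91, 2.91], [-0.3, 2.13], [-1.5, 1.42], [0.17, 2.43], [-1.26, 4.41], [0.16, 1.93], [-2.52, 2.52]. Speed limits (rad/s): [1.89, 1.89, 2.39, 2.39, 3.01, 3.01, 3.01].

## Interface

Orientations are given as [roll, pitch, yaw] about the fixed x, y, z axes, in that order (R = Rz(yaw) Ry(pitch) Rx(roll)).
In Python, from station import arm gives the robot as it stands.
- The arm moves only by the shell command python3 -m inch 'ROWS' [FORCE]. ROWS is JSON, a list of rows, each a list of 7 numbers: the turn, a rotation vector about the tool's x, y, z in rad, then the shift along the tool's x, y, z in m, then the finger opening in m, from 0 to 0.0854. A call has 1 to 12 rows; each row is the pose to reach, as a shift and turn from the pose commanded when the call began, along the tool's axes at that moment; what a row does not reach only later rows make up. A row lasts 1/10 s, in which the tool goes at most 50 mm and 8.59 degrees, less where a joint would pass 70% of its speed; a pose out of reach is approached as far as the arm can. A call with a gripper value outside its range is refused whole. The fingers move at their own pace and stop on an object; FORCE is the grip in N (left out, the last holds). Time passes only in rows, so rows that repeat a pose let the fingers close. It gives the time, the measured TCP pose, the force, the opening and the grip force at its end, in the units of the state.
- arm.state(): the state, without advancing time (a new reading comes with each control period).
- arm.grab_frame(name): name is "scene" or "top" or "wrist"; returns a dict with "pixels" (480x640x3 uint8, red, green, blue), "vertical_fov" (degrees; the focal length in pixels is half the picture's height over the tangent of half this angle, whatever the lens; pixels are square), "cx", "cy" (the principal point, pixels), "camera_from_world" (4x4, takes a point from world to camera coordinates). Camera axes: x right, y up, looking along -z (the intrinsics and any distortion apply to the point x, -y, -z); pixel columns grow to the right and rows downward; lengths in m; the calibration is good to about 2 mm. A picture is of the moment at which its call begins. There is no depth.
- arm.job_done(): hands the job in; it is judged then, once.
The state is a dict: "time": time; "joints": joint angles; "dq": joint speeds; "joint_efforts": joint torques, N m; "position": TCP position; "tool_rot": TCP orientation; "contact_force": force on the tool from outside, world axes, zero at the start; "moment": the same for the moment, N m; "opening": finger opening in m; "grasp_force": force on a finger pad.
Only numpy, scipy, OpenCV 4.12 (cv2) and the standard library are available. Lean on these libraries where they do the work, as an engineer would, in place of code of your own. Each camera call takes 0.05 s, during which the arm holds its last target. There are 200 camera calls.

## Task

The air at this bench is set too low. On the air regulator, first slacken the knurled brass lock nut about a quarter turn, only then turn the black knob above it until the gauge's black needle lies on the red set hand, then turn the lock nut down tight again without losing that setting. Leave the yellow shut-off lever alone, and the glue, offcut, tape measure and spanner where they are.

Things in the scene. Friction and masses are not known exactly. Their poses are not given: they have to be found in the camera images.
- nut_center (a point): centre (half-way up) of the lock nut: round, knurled, brass, 42 mm diameter, 15 mm tall, on the regulator's upright spindle, 212 mm above the bench; its yellow stripe stands over a stripe on the blue neck when tight. z is up. Below it the neck is 31 mm wide for 20 mm, then widens to 44 mm (30 mm down) and 74 mm (57 mm down). Above it is the bare 16 mm spindle, then the knob
- lock_nut (a joint): turn of the lock nut in rad: 0 = tight down on the neck, a dead stop; grows as it is unscrewed (anticlockwise seen from above), up to 5. It drags with about 0.1 N m and stays where it is left. It does not carry the knob round with it. The knob must not be turned before the nut is slack
- knob_center (a point): centre (half-way up) of the black ribbed knob on top of the same spindle: 26 mm diameter, 20 mm tall, 33.5 mm above the nut's centre, narrower than the nut. A white line on its top turns with it; z up
- knob_mark (a point): outer end of the white line on the knob's top, 12 mm from its axis; x of this frame points along the line outwards
- adjuster (a joint): turn of the black knob and spindle in rad, grows clockwise seen from above, which raises the pressure; it does not rise or sink; -4.2 to 4.2, friction about 0.06 N m, stays where it is left. The gauge needle turns 0.3 rad for each rad of the knob, in the same sense, with no lag; needle = 0.3 x this value
- needle (a joint): angle of the gauge's black needle in rad, clockwise seen from above, 0 = the middle of the scale, which points away from the unit's front
- set_hand (a joint): angle of the gauge's red set hand in rad, in the same measure as the needle's; it marks the pressure wanted and does not move
- needle_tip (a point): outer end of the black needle, 38 mm from the gauge's centre; x of this frame points along the needle from the centre outwards
- set_hand_tip (a point): outer end of the red set hand (5 mm wide), 41 mm from the gauge's centre; x of this frame points along the hand from the centre outwards; it lies 4 mm below the needle
- gauge_center (a point): centre of the face of the round pressure gauge (101 mm across, white dial facing straight up, steel rim), 184 mm above the bench; x of this frame points to the middle of its scale
- shutoff (a joint): angle of the shut-off valve's yellow lever in rad: 0 = open, along the pipe, as found; to 1.57 = shut. To be left alone
- shutoff_tip (a point): end of the yellow shut-off lever, a flat bar 14 mm wide and 100 mm long, about 146 mm above the bench, at the far end of the unit from the gauge
- air_unit: air service unit, fixed: grey base 130 x 460 mm, on it along y a riser pipe, ball valve, filter, regulator and gauge block. Origin at bench height under the regulator's spindle; front faces -x, gauge 140 mm to -y, valve 155 mm to +y. Within 65 mm of the spindle nothing beside the neck is higher than 160 mm above the bench; the gauge's rim is 184 mm
- glue: yellow glue bottle, 62 mm diameter, 190 mm tall; origin under its centre. A bystander
- offcut: maple offcut lying flat, 150 x 90 x 38 mm; origin under its centre. A bystander
- tape: yellow tape measure standing on edge, 75 x 40 x 66 mm; origin under its centre. A bystander
- spanner: steel spanner lying along its x, 200 mm long; a bystander, not needed

How it is judged:
On the way, in this order (a step that is already met when the one before it is completed fails the run):
1. the lock nut has been slackened, by at least a tenth of a turn, before the knob was turned (its line within 4 mm of where it was) (value of joint lock_nut above 0.6 rad and distance of knob_mark from where it was at the start of the episode below 0.004 m), for 0.2 s.
2. with the nut still slack, the needle has been brought onto the red set hand (within 4 degrees) (value of joint lock_nut above 0.4 rad and angle between the x axis of needle_tip and the x axis of set_hand_tip, either way round below 0.07 rad), for 0.3 s.
At the end, for the whole second after the job is handed in: the lock nut is tight down (within 0.12 rad of its stop), the needle lies on the red set hand (within 0.07 rad, 4 degrees), and the shut-off lever still stands open (value of joint lock_nut below 0.12 rad and angle between the x axis of needle_tip and the x axis of set_hand_tip, either way round below 0.07 rad and value of joint shutoff below 0.15 rad); the robot touches nothing.
It fails at once if the glue, offcut, tape measure or spanner is shifted by more than 3 cm or knocked over (distance of any of glue, offcut, tape, spanner from where it was at the start of the episode above 0.03 m or angle between glue's own z axis and vertical above 0.5 rad).
It fails at once if the shut-off lever is turned (value of joint shutoff above 0.2 rad).
It also fails if it takes over 54 s, if anything falls off the work surface, if the arm or the gripper's body presses on something with over 40 N, if the wrist force passes 120 N, or if a joint passes its speed limit or range.

## Working session

There is one attempt and no reset: what is moved stays moved. The work goes in short steps, Python scripts to look and compute and a shell command to move; the robot and the scene stay as the last step left them, time stands still between calls to the robot, and variables do not carry over. Pictures are saved under pics/ and viewed, at most 10 in all, crops included, and the job is handed in when it is done.

```bash
mkdir -p pics; ls; cat > h.py <<'E'
import numpy as np, cv2
from station import arm
def grab(n,f=None):
    d=arm.grab_frame(n)
    if f: cv2.imwrite(f,cv2.cvtColor(d["pixels"],cv2.COLOR_RGB2BGR))
    return d
def ray(d,u,v):
    f=240/np.tan(np.radians(d["vertical_fov"])/2)
    M=np.array(d["camera_from_world"]);R=M[:3,:3];t=M[:3,3]
    c=np.array([(u-d["cx"])/f,-(v-d["cy"])/f,-1.]);return -R.T@t,R.T@c
def at_z(d,u,v,z):
    o,r=ray(d,u,v);return o+r*(z-o[2])/r[2]
def proj(d,p):
    f=240/np.tan(np.radians(d["vertical_fov"])/2)
    M=np.array(d["camera_from_world"]);c=M[:3,:3]@p+M[:3,3]
    return d["cx"]+f*c[0]/-c[2], d["cy"]-f*c[1]/-c[2]
E
python3 - <<'E'
from h import *
s=arm.state();print({k:np.round(v,3) for k,v in s.items()})
import pickle
for n in("scene","top"):
    d=grab(n,f"pics/{n}0.png");pickle.dump(d,open(n+"0.pkl","wb"))
    print(n,[k for k in d],d["vertical_fov"],d["cx"],d["cy"],np.round(d["camera_from_world"],3).tolist(),{k:d[k] for k in d if k not in("pixels","camera_from_world")})
E
```

```text
pics
{'time': np.float64(0.0), 'joints': array([ 1.201,  0.522, -0.036,  1.6  ,  0.021,  1.021, -0.113]), 'dq': array([-0.   ,  0.   , -0.001,  0.003, -0.   ,  0.   ,  0.002]), 'joint_efforts': array([-1.0000e-03, -9.2713e+01,  1.9790e+00, -3.6993e+01,  1.8000e-02,
        8.0000e-03, -0.0000e+00]), 'position': array([ 0.184, -0.597,  0.242]), 'tool_rot': array([-3.14,  0.  ,  0.3 ]), 'contact_force': array([0.401, 0.3  , 0.334]), 'moment': array([-0.009, -0.091,  0.002]), 'grasp_force': np.float64(0.0), 'opening': np.float64(0.085)}
scene ['pixels', 'vertical_fov', 'cx', 'cy', 'camera_from_world'] 54.81074902521738 320.97038881903626 241.69397935655743 [[-0.826, 0.564, 0.004, 0.418], [-0.45, -0.663, 0.598, 0.2], [0.34, 0.492, 0.802, -1.324], [0.0, 0.0, 0.0, 1.0]] {'vertical_fov': 54.81074902521738, 'cx': 320.97038881903626, 'cy': 241.69397935655743}
top ['pixels', 'vertical_fov', 'cx', 'cy', 'camera_from_world'] 57.560991293053775 320.42321662921785 235.7053281705681 [[-0.029, -0.999, -0.035, 0.108], [0.998, -0.031, 0.059, -0.541], [-0.06, -0.033, 0.998, -1.147], [0.0, 0.0, 0.0, 1.0]] {'vertical_fov': 57.560991293053775, 'cx': 320.42321662921785, 'cy': 235.7053281705681}
```

View pics/scene0.png

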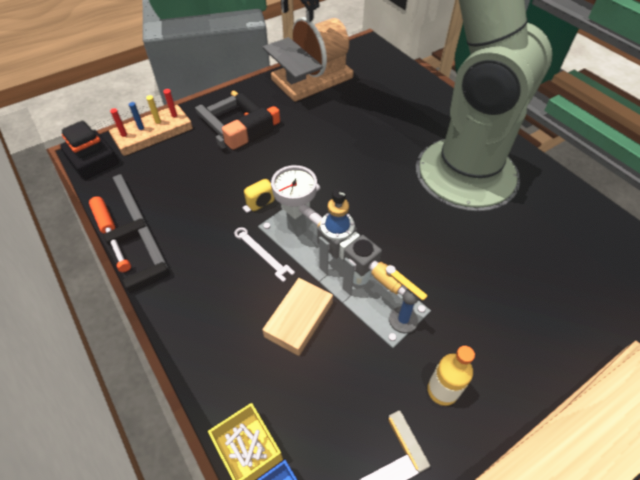

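View pics/top0.png

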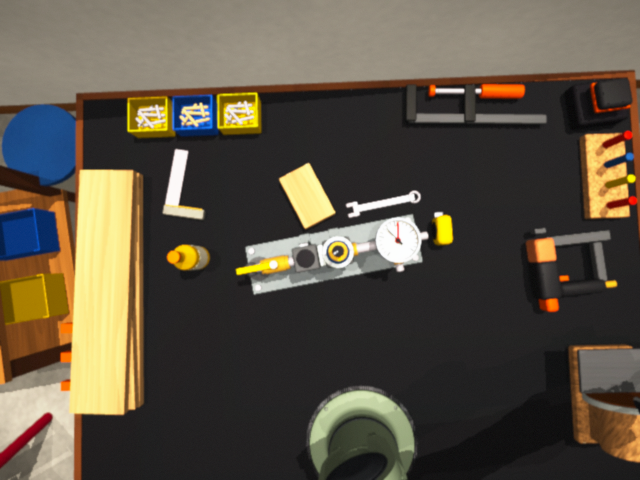

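The scene view shows the unit with its gauge at about (295,185), knob at (338,200) and lever at (408,283). The top view shows the knob and nut at about (338,250), gauge at (398,240), glue at (187,257), and the lever's end at (237,270). I'll enlarge the gauge and regulator.

```bash
python3 - <<'E'
from h import *
import pickle
T=pickle.load(open("top0.pkl","rb"));S=pickle.load(open("scene0.pkl","rb"))
for d in(T,S): print("tcp",proj(d,np.array([.184,-.597,.242])),"base",proj(d,np.zeros(3)))
a=cv2.resize(T["pixels"][205:285,310:430],None,fx=6.6,fy=6.6,interpolation=cv2.INTER_CUBIC)
b=cv2.resize(S["pixels"][160:245,260:370],None,fx=5,fy=5,interpolation=cv2.INTER_CUBIC)
cv2.imwrite("pics/topc.png",a[:,:,::-1]);cv2.imwrite("pics/scenec.png",b[:,:,::-1])
for n,u,v,z in(("knob",339,249.5,.2555),("gauge",398.5,239.5,.184)):print(n,at_z(T,u,v,z))
E
```

```text
tcp (np.float64(656.933650447469), np.float64(393.76535001646437)) base (np.float64(361.6973438452587), np.float64(441.74429497457373))
tcp (np.float64(297.3743946143202), np.float64(17.75889724555995)) base (np.float64(467.28198500969694), np.float64(171.61684349154507))
knob [0.49929414 0.0457096  0.2555    ]
gauge [ 0.5198768  -0.09051457  0.184     ]
```

View pics/topc.png

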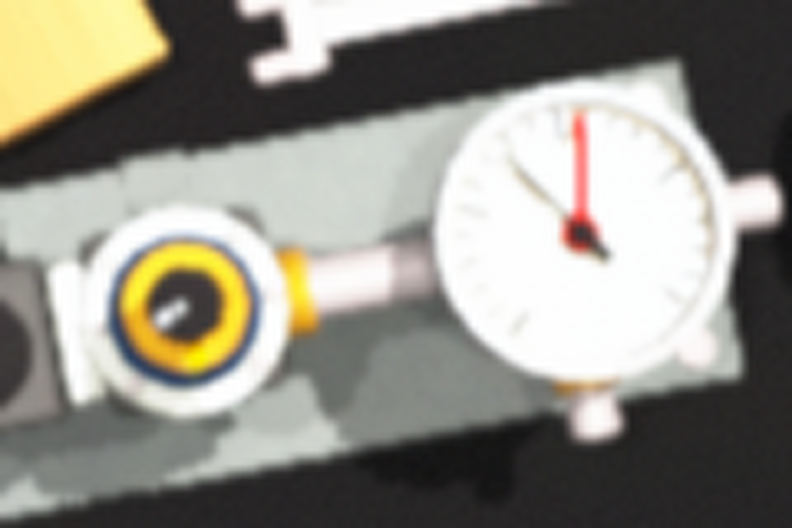

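View pics/scenec.png

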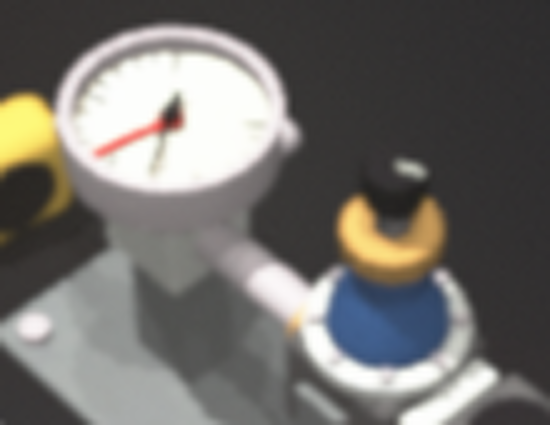

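The top crop shows the knob's axis at about (186,306), its white line pointing left and slightly down, and the gauge's hub at (578,235). The red hand points to (580,112) and the thin needle to (510,155), so the needle has to go about 41° clockwise. The scene crop agrees: knob at (393,180), nut at (391,237).

```bash
python3 - <<'E'
from h import *
import pickle
T=pickle.load(open("top0.pkl","rb"));S=pickle.load(open("scene0.pkl","rb"))
t=lambda x,y:((x+.5)/6.6+310-.5,(y+.5)/6.6+205-.5)
s=lambda x,y:((x+.5)/5+260-.5,(y+.5)/5+160-.5)
k=at_z(T,*t(185,304),.2555);n=at_z(T,*t(187,309),.2195)
print("knob",k,"nut",n,"scene nut",at_z(S,*s(391,237),.212),"scene knob",at_z(S,*s(393,178),.2455))
g=at_z(T,*t(578,235),.184);print("gauge",g,"dist",np.linalg.norm((g-n)[:2]),"unit yaw",np.degrees(np.arctan2(*(n-g)[[1,0]]))-90)
a=lambda p:np.arctan2(p[1],p[0])
nd=at_z(T,*t(510,155),.188)-g;tl=at_z(T,*t(605,258),.188)-g;r=at_z(T,*t(580,112),.184)-g
print("needle",a(nd),np.hypot(*nd[:2]),"tail",a(-tl),"red",a(r),np.hypot(*r[:2]),"knob turn cw",(a(nd)-a(r))/.3)
st=arm.state();p=st["position"];yaw=st["tool_rot"][2]
ax=lambda v:np.array([np.cos(yaw)*v[0]+np.sin(yaw)*v[1],np.sin(yaw)*v[0]-np.cos(yaw)*v[1],-v[2]])
for q in([.43,-.3,.36],[n[0],n[1],.36]):print(ax(np.array(q)-p))
E
```

```text
knob [0.49698145 0.04872905 0.2555    ] nut [0.49619221 0.04793072 0.2195    ] scene nut [0.49747822 0.0467965  0.212     ] scene knob [0.49632916 0.04465995 0.2455    ]
gauge [ 0.51842209 -0.08741025  0.184     ] dist 0.13715445949403487 unit yaw 9.327598884719862
needle 0.6807321206313117 0.03606255868010112 tail 0.7837720653882433 red -0.05559063526695925 0.04247756097046697 knob turn cw 2.4544091863275703
[ 0.32226418 -0.21110469 -0.11821896]
[ 0.48825811 -0.52396762 -0.11821896]
```

```bash
python3 -m inch '[[0,0,0,0,0,-0.1,0.085],[0,0,0,0,0,-0.118,0.085],[0,0,-0.15,0.1,-0.07,-0.118,0.085],[0,0,-0.3,0.1,-0.07,-0.118,0.085],[0,0,-0.45,0.16,-0.105,-0.118,0.085],[0,0,-0.6,0.21,-0.14,-0.118,0.085],[0,0,-0.7,0.26,-0.17,-0.118,0.085],[0,0,-0.7,0.32,-0.21,-0.118,0.085],[0,0,-0.7,0.32,-0.21,-0.118,0.085],[0,0,-0.7,0.35,-0.26,-0.118,0.085],[0,0,-0.8,0.38,-0.31,-0.118,0.085],[0,0,-0.8,0.38,-0.31,-0.118,0.085]]'; python3 - <<'E'
from h import *
st=arm.state();p=st["position"];yaw=st["tool_rot"][2];print(st["joints"].round(3),p.round(3),st["tool_rot"].round(3))
v=np.array([.4967,.0475,.36])-p
print(np.array([np.cos(yaw)*v[0]+np.sin(yaw)*v[1],np.sin(yaw)*v[0]-np.cos(yaw)*v[1],-v[2]]))
E
```

```text
time: 1.3
position: [0.4563, -0.1865, 0.3602]
tool_rot: [-3.141, 0.0, 1.104]
contact_force: [0.5, -0.1, 0.1]
opening: 0.0851
grasp_force: 0.0
[ 0.626  0.216 -0.429  1.759  0.096  1.188 -0.297] [ 0.456 -0.187  0.36 ] [-3.141  0.     1.104]
[ 2.27161015e-01 -6.93290675e-02  1.59915385e-04]
```

```bash
python3 -m inch '[[0,0,-0.15,0.045,-0.014,0,0.085],[0,0,-0.3,0.09,-0.028,0,0.085],[0,0,-0.4,0.135,-0.042,0,0.085],[0,0,-0.5,0.18,-0.055,0,0.085],[0,0,-0.5,0.22,-0.068,0,0.085],[0,0,-0.5,0.227,-0.0693,0,0.085],[0,0,-0.5,0.227,-0.0693,0,0.085],[0,0,-0.5,0.227,-0.0693,0,0.085]]'; python3 - <<'E'
from h import *
import pickle
st=arm.state();print(st["joints"].round(3),st["position"].round(4),st["tool_rot"].round(3))
d=grab("wrist","pics/w1.png");pickle.dump(d,open("w1.pkl","wb"))
for z in(.212,.2555):print(proj(d,np.array([.4967,.0475,z])))
E
```

```text
time: 2.1
position: [0.4972, 0.0439, 0.3601]
tool_rot: [-3.141, 0.0, 1.599]
contact_force: [0.1, -0.7, -0.1]
opening: 0.0847
grasp_force: 0.0
[ 0.316  0.253 -0.641  1.737  0.161  1.205 -0.34 ] [0.4972 0.0439 0.3601] [-3.141  0.     1.599]
(np.float64(321.1091323655071), np.float64(226.74354650154828))
(np.float64(320.9602286142582), np.float64(243.48861283092356))
```

View pics/w1.png

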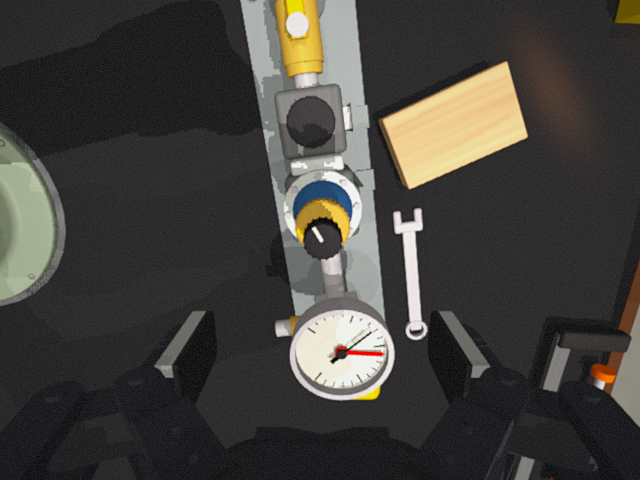

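The wrist view shows the knob's top at about (323,239) with its white line to (317,230). The nut is at about (322,220) with its yellow stripe at (300,235). The gauge's hub is at (341,352), with the red hand to (382,353) and the needle to (368,332). I'll enlarge it to fix the axis.

```bash
python3 - <<'E'
from h import *
import pickle
d=pickle.load(open("w1.pkl","rb"))
a=cv2.resize(d["pixels"][170:270,270:390],None,fx=6,fy=6,interpolation=cv2.INTER_CUBIC)
cv2.imwrite("pics/w1c.png",a[:,:,::-1])
E
```

```text
(no output)
```

View pics/w1c.png

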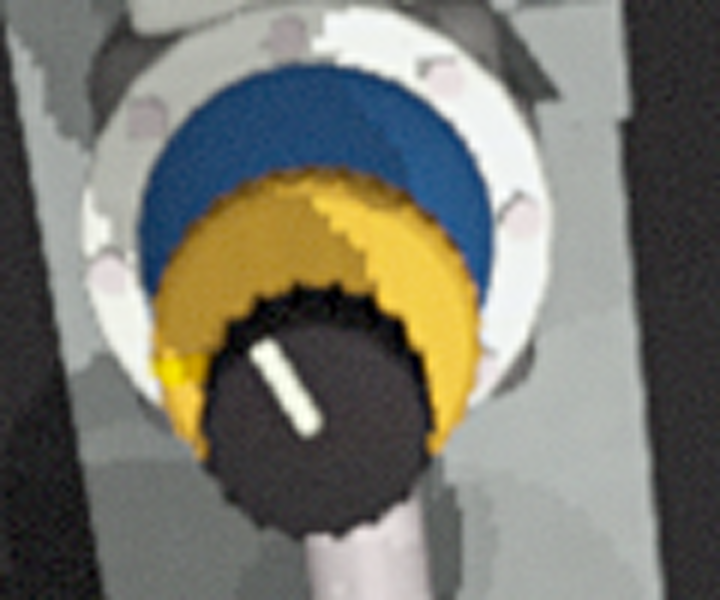

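The enlarged view has the knob's top disc centred at about (320,426), the nut's top face at about (318,347) and the nut's stripe at (172,370).

```bash
python3 - <<'E'
from h import *
import pickle
d=pickle.load(open("w1.pkl","rb"))
w=lambda x,y:((x+.5)/6+270-.5,(y+.5)/6+170-.5)
print(at_z(d,*w(320,426),.2555),at_z(d,*w(318,347),.2195))
g=at_z(d,341.5,352,.184);a=lambda p:np.arctan2(p[1],p[0])
n=at_z(d,368,332,.188)-g;r=at_z(d,382,353,.184)-g;print(g,a(n),np.hypot(*n[:2]),a(r),np.hypot(*r[:2]),(a(n)-a(r))/.3)
st=arm.state();p=st["position"];yaw=st["tool_rot"][2];print(p,yaw)
E
```

```text
[0.49795541 0.04957943 0.2555    ] [0.4978026  0.04900644 0.2195    ]
[ 0.51995998 -0.08449801  0.184     ] 0.8167776278171491 0.03433287651235337 -0.00019873485348171165 0.03918711681273613 2.7232545422354364
[0.49722888 0.04355826 0.36010997] 1.597905264739759
```

```bash
python3 -m inch '[[0,0,0,0.005,0.0004,0.04,0.07],[0,0,0,0.005,0.0004,0.07,0.07],[0,0,0,0.005,0.0004,0.1,0.07],[0,0,0,0.005,0.0004,0.1,0.07],[0,0,0,0.005,0.0004,0.1,0.07]]'
```

```text
time: 2.65
position: [0.4977, 0.0492, 0.261]
tool_rot: [-3.141, 0.0, 1.599]
contact_force: [0.6, -0.1, 0.4]
opening: 0.0698
grasp_force: 0.0
```

```bash
python3 -m inch '[[0,0,0,-0.0005,0,0.03,0.07],[0,0,0,-0.0005,0,0.05,0.07],[0,0,0,-0.0005,0,0.058,0.07],[0,0,0,-0.0005,0,0.058,0.06],[0,0,0,-0.0005,0,0.058,0.05],[0,0,0,-0.0005,0,0.058,0.045]]' 40;  python3 -m inch '[[0,0,0,0,0,0,0.04],[0,0,0,0,0,0,0.038],[0,0,0,0,0,0,0.03],[0,0,0,0,0,0,0.03]]' 40; python3 -c "
from h import *
s=arm.state();print(s['joints'].round(3),s['contact_force'].round(2),s['moment'].round(3))"
```

```text
time: 3.25
position: [0.4982, 0.0495, 0.2035]
tool_rot: [3.14, 0.0, 1.6]
contact_force: [0.4, -0.6, -0.1]
opening: 0.0448
grasp_force: 0.0
time: 3.65
position: [0.4975, 0.0495, 0.2035]
tool_rot: [3.141, 0.001, 1.6]
contact_force: [-6.8, -0.9, 16.7]
opening: 0.041
grasp_force: 38.3
[ 0.242  0.427 -0.596  1.942  0.312  0.864 -0.488] [-6.84 -0.89 16.72] [-0.252  1.828 -0.061]
```

```bash
python3 -m inch '[[0,0,-0.07,0,-0.0007,0,0.03],[0,0,-0.2,0,-0.0007,0,0.03],[0,0,-0.32,0,-0.0007,0,0.03],[0,0,-0.44,0,-0.0007,0,0.03],[0,0,-0.44,0,-0.0007,0,0.03],[0,0,-0.44,0,-0.0007,0,0.03]]' 40; python3 -c "
from h import *
s=arm.state();print(s['joints'].round(3),s['contact_force'].round(2),s['moment'].round(3),s['tool_rot'].round(3))"
```

```text
time: 4.25
position: [0.4968, 0.0493, 0.2035]
tool_rot: [-3.142, 0.001, 2.04]
contact_force: [-8.2, -2.0, 17.0]
opening: 0.0408
grasp_force: 40.0
[ 0.32   0.448 -0.702  1.94   0.371  0.884 -0.104] [-8.22 -1.99 17.  ] [-0.457  1.825  0.099] [-3.142e+00  1.000e-03  2.040e+00]
```

```bash
python3 -m inch '[[0,0,-0.12,0,-0.0005,0,0.03],[0,0,-0.24,0,-0.0005,0,0.03],[0,0,-0.36,0,-0.0005,0,0.03],[0,0,-0.48,0,-0.0005,0,0.03],[0,0,-0.6,0,-0.0005,0,0.03],[0,0,-0.72,0,-0.0005,0,0.03],[0,0,-0.84,0,-0.0005,0,0.03],[0,0,-0.96,0,-0.0005,0,0.03],[0,0,-1.08,0,-0.0005,0,0.03],[0,0,-1.15,0,-0.0005,0,0.03],[0,0,-1.15,0,-0.0005,0,0.03],[0,0,-1.15,0,-0.0005,0,0.03]]' 40; python3 -c "
from h import *
s=arm.state();print(s['joints'].round(3),s['contact_force'].round(2),s['moment'].round(3),s['tool_rot'].round(3))"
```

```text
time: 5.45
position: [0.496, 0.0479, 0.2035]
tool_rot: [-3.138, -0.001, -3.094]
contact_force: [-13.0, -9.7, 24.7]
opening: 0.041
grasp_force: 40.7
[ 0.509  0.534 -0.98   1.933  0.543  0.967  0.886] [-12.99  -9.67  24.69] [-2.166  2.651  0.031] [-3.138e+00 -1.000e-03 -3.094e+00]
```

```bash
python3 -m inch '[[0,0,0,0,0,0,0.045],[0,0,0,0,0,0,0.06],[0,0,0,0,0,0,0.065],[0,0,0,0,0,0,0.065],[0,0,0,0,0,-0.02,0.065],[0,0,-0.1,0,0,-0.0365,0.065],[0,0,-0.2,0,0,-0.0365,0.065],[0,0,-0.3,0,0,-0.0365,0.065],[0,0,-0.4,0,0,-0.0365,0.065],[0,0,-0.5,0,0,-0.0365,0.065],[0,0,-0.5,0,0,-0.0365,0.065]]'; python3 - <<'E'
from h import *
import pickle
st=arm.state();p=st["position"];yaw=st["tool_rot"][2];print(st["joints"].round(3),p.round(4),yaw)
v=np.array([.497,.048,.24])-p
print(np.array([np.cos(yaw)*v[0]+np.sin(yaw)*v[1],np.sin(yaw)*v[0]-np.cos(yaw)*v[1],-v[2]]))
d=grab("wrist");e=grab("top");pickle.dump((d,e),open("w2.pkl","wb"))
a=cv2.resize(d["pixels"],(480,360),interpolation=cv2.INTER_AREA)
b=cv2.resize(e["pixels"][205:285,310:430],(480,320)[:2],interpolation=cv2.INTER_CUBIC)[:240]
cv2.imwrite("pics/w2.png",np.vstack([a,b])[:,:,::-1])
E
```

```text
time: 6.55
position: [0.4965, 0.0493, 0.2387]
tool_rot: [3.141, 0.0, -2.592]
contact_force: [0.9, -0.0, 0.3]
opening: 0.0647
grasp_force: 0.0
[ 0.613  0.546 -1.141  1.892  0.565  1.076  1.363] [0.4965 0.0493 0.2387] -2.591601235720955
[ 0.00020307 -0.00135033 -0.00133626]
```

View pics/w2.png

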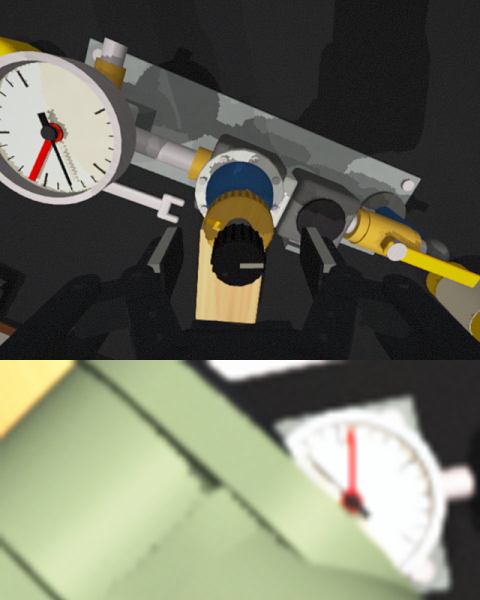

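The wrist half shows the knob at (238,255) between the pads and the nut's stripe at (215,227), away from the neck's stripe. The gauge half shows the needle not yet moved. Now I'll grip the knob.

```bash
python3 -m inch '[[0,0,0,0,-0.0013,0,0.05],[0,0,0,0,-0.0013,0,0.035],[0,0,0,0,-0.0013,0,0.015],[0,0,0,0,-0.0013,0,0.015],[0,0,0,0,-0.0013,0,0.015],[0,0,0,0,-0.0013,0,0.015]]' 40; python3 -c "
from h import *
s=arm.state();print(s['joints'].round(3),s['contact_force'].round(2),s['moment'].round(3),s['tool_rot'].round(3))"
```

```text
time: 7.25
position: [0.4974, 0.0479, 0.239]
tool_rot: [-3.141, 0.0, -2.594]
contact_force: [1.3, -4.3, 7.0]
opening: 0.0247
grasp_force: 39.0
[ 0.614  0.546 -1.139  1.89   0.566  1.077  1.363] [ 1.27 -4.31  7.04] [-0.944 -0.202 -0.025] [-3.141  0.    -2.594]
```

```bash
python3 -m inch '[[0,0,0.12,0,0,0,0.015],[0,0,0.25,0,0,0,0.015],[0,0,0.38,0,0,0,0.015],[0,0,0.51,0,0,0,0.015],[0,0,0.64,0,0,0,0.015],[0,0,0.77,0,0,0,0.015],[0,0,0.9,0,0,0,0.015],[0,0,1.03,0,0,0,0.015],[0,0,1.16,0,0,0,0.015],[0,0,1.29,0,0,0,0.015],[0,0,1.4,0,0,0,0.015],[0,0,1.4,0,0,0,0.015]]' 40; python3 -m inch '[[0,0,0.13,0,0,0,0.015],[0,0,0.26,0,0,0,0.015],[0,0,0.39,0,0,0,0.015],[0,0,0.52,0,0,0,0.015],[0,0,0.65,0,0,0,0.015],[0,0,0.78,0,0,0,0.015],[0,0,0.9,0,0,0,0.015],[0,0,0.9,0,0,0,0.015],[0,0,0.9,0,0,0,0.015]]' 40; python3 - <<'E'
from h import *
import pickle
s=arm.state();print(s['joints'].round(3),s['contact_force'].round(2),s['moment'].round(3),s['tool_rot'].round(3))
d=grab("wrist");e=grab("top");f=grab("scene");pickle.dump((d,e,f),open("w3.pkl","wb"))
g=np.array([.519,-.086,.184])
out=[]
for c in(d,e,f):
    u,v=map(int,proj(c,g));print(u,v)
    r=55 if c is d else 30
    if r<=u<640-r and r<=v<480-r: out.append(cv2.resize(c["pixels"][v-r:v+r,u-r:u+r],(390,390),interpolation=cv2.INTER_CUBIC))
cv2.imwrite("pics/w3.png",np.hstack(out[-2:])[:,:,::-1]);print(len(out))
E
```

```text
time: 8.45
position: [0.4974, 0.048, 0.239]
tool_rot: [3.141, 0.001, 2.287]
contact_force: [1.7, -4.6, 4.1]
opening: 0.0247
grasp_force: 39.3
time: 9.35
position: [0.4975, 0.048, 0.239]
tool_rot: [3.141, 0.0, 1.395]
contact_force: [1.7, -5.1, 5.3]
opening: 0.0249
grasp_force: 39.5
[ 0.249  0.376 -0.592  1.906  0.258  0.935 -0.641] [ 1.67 -5.06  5.32] [-0.913 -0.48  -0.088] [3.141 0.    1.395]
390 459
396 239
295 182
2
```

View pics/w3.png

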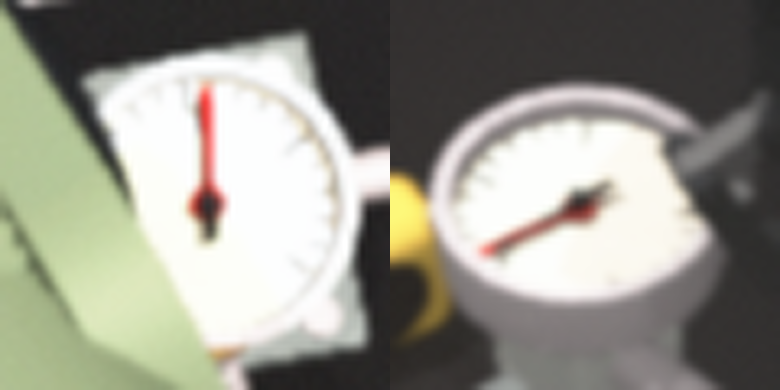

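Left (top camera): red hand from (208,205) to (206,90), needle tail at (209,238), so the needle is within a few degrees of the red hand. The scene view agrees. I need a finer reading, and the wrist camera has the hands at its lower edge.

```bash
python3 - <<'E'
from h import *
import pickle
d,e,f=pickle.load(open("w3.pkl","rb"))
a=cv2.resize(d["pixels"][400:480,350:480],None,fx=6,fy=6,interpolation=cv2.INTER_CUBIC)[:, :780]
cv2.imwrite("pics/w4.png",a[:,:,::-1])
E
```

```text
(no output)
```

View pics/w4.png

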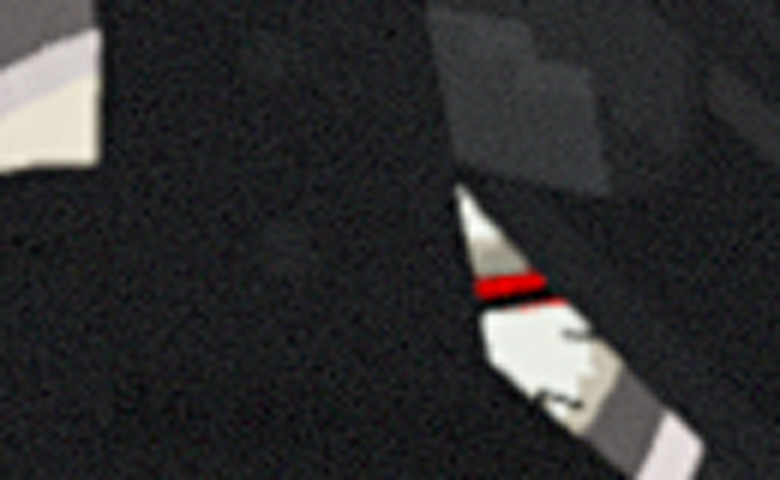

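Between the fingers the wrist view shows the black needle crossing (515,299), lying within the red hand, whose edges there are at about y=277 and 308.

```bash
python3 - <<'E'
from h import *
import pickle
d,e,f=pickle.load(open("w3.pkl","rb"))
w=lambda x,y:((x+.5)/6+350-.5,(y+.5)/6+400-.5)
for c in (np.array([.519,-.086]),):
  for zr in (.184,.186):
    A=at_z(d,*w(515,277),zr);B=at_z(d,*w(515,308),zr);N=at_z(d,*w(515,299),zr+.004)
    a=[np.arctan2(p[1]-c[1],p[0]-c[0]) for p in(A,B,N)]
    print(zr,A[:2],B[:2],N[:2],np.round(a,3),"needle-red",a[2]-(a[0]+a[1])/2,"width",np.linalg.norm(A-B))
# dark centroid vs red centroid along rays, top view: rows above hub
st=e["pixels"].astype(int)
f0=d["pixels"][440:456,424:446].astype(int)
for x in range(430,442,2): print(x,[tuple(p) for p in d["pixels"][443:454,x].tolist()])
E
```

```text
0.184 [ 0.54906928 -0.08010917] [ 0.54871901 -0.08435954] [ 0.54801197 -0.07865595] [0.193 0.055 0.248] needle-red 0.1236298716158288 width 0.004264776426964565
0.186 [ 0.54866206 -0.077909  ] [ 0.54831555 -0.08211384] [ 0.54760741 -0.07642351] [0.266 0.132 0.323] needle-red 0.12398537996113196 width 0.004219092864146476
430 [(159, 156, 138), (156, 155, 139), (150, 131, 115), (153, 59, 51), (202, 0, 0), (199, 0, 0), (122, 13, 18), (23, 15, 13), (16, 24, 20), (98, 100, 96), (140, 144, 138)]
432 [(155, 150, 135), (148, 151, 136), (137, 119, 105), (154, 29, 18), (213, 0, 0), (200, 0, 0), (100, 3, 8), (0, 0, 0), (76, 86, 77), (217, 221, 213), (244, 247, 240)]
434 [(157, 152, 137), (152, 154, 140), (144, 123, 109), (206, 0, 0), (238, 0, 0), (197, 0, 0), (63, 11, 4), (11, 12, 8), (127, 99, 96), (219, 217, 209), (238, 242, 234)]
436 [(144, 143, 127), (156, 145, 130), (147, 95, 84), (209, 0, 0), (208, 0, 0), (125, 0, 0), (19, 2, 12), (43, 33, 29), (169, 135, 126), (226, 223, 213), (237, 242, 233)]
438 [(39, 42, 43), (79, 51, 48), (136, 33, 25), (215, 0, 0), (200, 0, 0), (86, 0, 0), (11, 11, 9), (93, 51, 47), (216, 171, 163), (242, 229, 220), (236, 241, 232)]
440 [(20, 30, 33), (29, 30, 42), (53, 25, 27), (149, 28, 29), (131, 5, 13), (27, 5, 8), (28, 2, 4), (139, 75, 72), (220, 210, 201), (237, 241, 232), (235, 239, 232)]
```

The needle is still about 0.12 rad short, which agrees with the first wrist reading (2.72 rad in all), so I'll turn 0.42 more.

```bash
python3 -m inch '[[0,0,0.1,0,0,0,0.015],[0,0,0.2,0,0,0,0.015],[0,0,0.3,0,0,0,0.015],[0,0,0.38,0,0,0,0.015],[0,0,0.42,0,0,0,0.015],[0,0,0.42,0,0,0,0.015],[0,0,0.42,0,0,0,0.015],[0,0,0.42,0,0,0,0.015]]' 40; python3 - <<'E'
from h import *
import pickle
s=arm.state();print(s['joints'].round(3),s['position'].round(4),s['tool_rot'].round(3))
d=grab("wrist");pickle.dump(d,open("w5.pkl","wb"))
print("hub",proj(d,np.array([.519,-.086,.184])))
P=d["pixels"].astype(int);red=(P[...,0]>140)&(P[...,1]<70)&(P[...,2]<70)
ys,xs=np.nonzero(red);print(len(xs),xs.min() if len(xs) else 0,xs.max() if len(xs) else 0,ys.min() if len(xs) else 0,ys.max() if len(xs) else 0)
E
```

```text
time: 10.3
position: [0.4975, 0.048, 0.239]
tool_rot: [3.141, -0.0, 0.976]
contact_force: [2.6, -3.6, 5.2]
opening: 0.0251
grasp_force: 39.6
[ 0.179  0.361 -0.501  1.909  0.215  0.923 -1.02 ] [0.4975 0.048  0.239 ] [ 3.141 -0.     0.976]
hub (np.float64(470.2147716720598), np.float64(422.88921374261133))
69 468 529 387 412
```

```bash
cat > pol.py <<'E'
from h import *
def pol(d,c,z,lo=-.4,hi=.4,rs=(.012,.016,.020,.024,.028,.032,.036,.039)):
    for r in rs:
        s=''
        for a in np.arange(lo,hi,.02):
            u,v=proj(d,np.array([c[0]+r*np.cos(a),c[1]+r*np.sin(a),z]))
            if not(0<=u<639 and 0<=v<479): s+='.';continue
            p=cv2.getRectSubPix(d["pixels"],(1,1),(u,v))[0,0].astype(int)
            s+='R' if p[0]>110 and p[1]<.5*p[0] else 'K' if p.max()<75 else 'g' if p.max()<140 else '-'
        print('%.3f'%r,s)
E
python3 - <<'E'
from pol import *
import pickle
d=pickle.load(open("w5.pkl","rb"));w=pickle.load(open("w1.pkl","rb"))
c=(.5195,-.0855)
print("red plane");pol(d,c,.184);print("needle plane");pol(d,c,.188)
print("w1 red");pol(w,c,.184,-.4,1.2);print("w1 needle");pol(w,c,.188,-.4,1.2)
E
```

```text
red plane
0.012 KKKKKKKKKKKKKKKKKKKKKKKKKKKKKKKKKKKKKKKK
0.016 KKKKKKKKKKKKKKKKKKKKKKKKKKKKKKKKKKKKKKKK
0.020 KKKKKKKKKKKKKKKKKKKKKKKKKKKKKKKKKKKKKKKK
0.024 KKKKKKKKKKKKKKKKKKKKKKKKKKKKKKKKKKKKKKKK
0.028 KKKKKKKKKKKKKKKKKKKKKKKKKKKKKKKKKKKKKKKK
0.032 KKKKKKKKKKKKKKKKKKKKKKKKKKKKKKKKKKKKKKKK
0.036 KKKKKKKKKKKKKKKKKKKgRRRRRRRR---------Kg-
0.039 KKKKKKKKKKg--g-------RRRRRR---------Kg--
needle plane
0.012 KKKKKKKKKKKKKKKKKKKKKKKKKKKKKKKKKKKKKKKK
0.016 KKKKKKKKKKKKKKKKKKKKKKKKKKKKKKKKKKKKKKKK
0.020 KKKKKKKKKKKKKKKKKKKKKKKKKKKKKKKKKKKKKKKK
0.024 KKKKKKKKKKKKKKKKKKKKKKKKKKKKKKKKKKKKKKKK
0.028 KKKKKKKKKKKKKKKKKKKKKKKKKKKKKKKKKKKKKKKK
0.032 KKKKKKKKKKKKKKKKKKKKKKKKKKKKKKKKKKKKKKKK
0.036 KKKKKKKKKKKKKKKKKKKKKKKKKgRRRRRRRR------
0.039 KKKKKKKKKKKKKg-----g------RRRRRRR-------
w1 red
0.012 ---------------RRRRRRRRRRRRRRRRRRR---------------gggggggg-----------------------
0.016 ----------------RRRRRRRRRRRRRR----------------------ggKKgg----------------------
0.020 -----------------RRRRRRRRRRR-------------------------gggg-----------------------
0.024 -----------------RRRRRRRRR-------------------------
[... 383 characters left out ...]
edle
0.012 ---------------------------RRRRRRRRRRRRRRRRRRR------------ggggKggg--------------
0.016 -------------------------RRRRRRRRRRRRRR--------------------ggggg----------------
0.020 -----------------------RRRRRRRRRRRR------------------------ggg------------------
0.024 -----------------------RRRRRRRRR--------------------------ggKg------------------
0.028 ----------------------RRRRRRRR----------------------------gggg------------------
0.032 ----------------------RRRRRRR------------------------------gg-------------------
0.036 ----------------------RRRRRR--------g---------------------ggg-------------------
0.039 -----------------------RRR---------gg-------------------------------------------
```

```bash
python3 -m inch '[[0,0,0,0,0,0,0.04],[0,0,0,0,0,0,0.06],[0,0,0,0,0,0,0.065],[0,0,-0.1,0,0,-0.04,0.065],[0,0,-0.22,0,0,-0.08,0.065],[0,0,-0.34,0,0,-0.12,0.065],[0,0,-0.46,0,0,-0.12,0.065],[0,0,-0.6,0,0,-0.12,0.065],[0,0,-0.6,0,0,-0.12,0.065],[0,0,-0.6,0,0,-0.12,0.065]]'; python3 - <<'E'
from pol import *
import pickle
d=grab("wrist");pickle.dump(d,open("w6.pkl","wb"))
h=tuple(np.array(proj(d,np.array([.5195,-.0855,.184]))).round(1));print(h)
c=(.5195,-.0855)
print("red plane");pol(d,c,.184);print("needle plane");pol(d,c,.188)
E
```

```text
time: 11.35
position: [0.497, 0.0481, 0.3586]
tool_rot: [-3.141, -0.0, 1.566]
contact_force: [0.5, 0.2, 0.2]
opening: 0.0649
grasp_force: 0.0
(np.float64(345.6), np.float64(357.1))
red plane
0.012 ---------ggggggggRRRRRRRRRRRRRRRRR------
0.016 -----------ggKggRRRRRRRRRRRRRR----------
0.020 -------------ggKgRRRRRRRRRRR------------
0.024 -------------ggKKgRRRRRRRR--------------
0.028 --------------gKKgRRRRRRRR--------------
0.032 --------------gKKgRRRRRRR---------------
0.036 ---------------ggRRRRRRR--------gg------
0.039 ------------------RRRRR----------g------
needle plane
0.012 ---------------------ggggggRRRRRRRRRRRRR
0.016 --------------------ggKgRRRRRRRRRRRRRRR-
0.020 --------------------gKKgRRRRRRRRRRR-----
0.024 -------------------ggKgRRRRRRRRR--------
0.028 -------------------ggKgRRRRRRRR---------
0.032 -------------------gKgRRRRRRR-----------
0.036 -------------------gRRRRRRRR--------g---
0.039 ------------g----------RRR----------g---
```

Both hands now lie at the same angle (within about 0.02 rad). Next is back down onto the nut, turned 0.6 anticlockwise first.

```bash
python3 -m inch '[[0,0,-0.12,0,0,0.03,0.065],[0,0,-0.25,0,0,0.06,0.065],[0,0,-0.37,0,0,0.08,0.065],[0,0,-0.5,0,0,0.08,0.065],[0,0,-0.6,0,0,0.08,0.065],[0,0,-0.6,0,0,0.08,0.065],[0,0,-0.6,0,0,0.11,0.065],[0,0,-0.6,0,0,0.135,0.065],[0,0,-0.6,0,0,0.155,0.065],[0,0,-0.6,0,0,0.155,0.065]]'; python3 -m inch '[[0,0,0,0,0,0,0.05],[0,0,0,0,0,0,0.04],[0,0,0,0,0,0,0.03],[0,0,0,0,0,0,0.03],[0,0,0,0,0,0,0.03]]' 40;  python3 -c "
from h import *
s=arm.state();print(s['joints'].round(3),s['contact_force'].round(2),s['moment'].round(3),s['tool_rot'].round(3))"
```

```text
time: 12.4
position: [0.496, 0.048, 0.2019]
tool_rot: [-3.139, -0.002, 2.166]
contact_force: [0.3, 0.1, 0.6]
opening: 0.0649
grasp_force: 0.0
time: 12.9
position: [0.4973, 0.0482, 0.205]
tool_rot: [3.141, 0.001, 2.168]
contact_force: [-4.7, -0.0, 7.7]
opening: 0.0407
grasp_force: 39.9
[ 0.314  0.444 -0.69   1.939  0.362  0.884  0.036] [-4.68 -0.05  7.7 ] [-0.102  1.043 -0.052] [3.141e+00 1.000e-03 2.168e+00]
```

```bash
python3 -m inch '[[0,0,0.1,0,0,0,0.03],[0,0,0.23,0,0,0,0.03],[0,0,0.36,0,0,0,0.03],[0,0,0.49,0,0,0,0.03],[0,0,0.62,0,0,0,0.03],[0,0,0.75,0,0,0,0.03],[0,0,0.88,0,0,0,0.03],[0,0,1.01,0,0,0,0.03],[0,0,1.14,0,0,0,0.03],[0,0,1.27,0,0,0,0.03],[0,0,1.4,0,0,0,0.03],[0,0,1.4,0,0,0,0.03]]' 40; python3 -m inch '[[0,0,0.06,0,0,0,0.03],[0,0,0.11,0,0,0,0.03],[0,0,0.15,0,0,0,0.03],[0,0,0.15,0,0,0,0.03]]' 40;  python3 -c "
from h import *
s=arm.state();print(s['joints'].round(3),s['contact_force'].round(2),s['moment'].round(3),s['tool_rot'].round(3))"
```

```text
time: 14.1
position: [0.4978, 0.0481, 0.205]
tool_rot: [3.14, -0.001, 0.766]
contact_force: [-1.5, -3.4, 8.4]
opening: 0.0405
grasp_force: 40.5
time: 14.5
position: [0.4978, 0.0481, 0.205]
tool_rot: [3.14, -0.002, 0.621]
contact_force: [-1.3, -3.2, 8.7]
opening: 0.0406
grasp_force: 40.6
[ 0.039  0.387 -0.324  1.952  0.165  0.826 -1.325] [-1.25 -3.15  8.7 ] [-0.403  0.357 -0.098] [ 3.14e+00 -2.00e-03  6.21e-01]
```

```bash
M='from h import *
s=arm.state();print(s["moment"].round(3),s["tool_rot"].round(3))'; python3 -m inch '[[0,0,0.03,0,0,0,0.03],[0,0,0.05,0,0,0,0.03],[0,0,0.05,0,0,0,0.03]]' 40; python3 -c "$M"; python3 -m inch '[[0,0,0.03,0,0,0,0.03],[0,0,0.05,0,0,0,0.03],[0,0,0.05,0,0,0,0.03]]' 40; python3 -c "$M"
```

```text
time: 14.8
position: [0.4978, 0.0481, 0.205]
tool_rot: [3.141, -0.002, 0.572]
contact_force: [-1.0, -2.3, 9.0]
opening: 0.0407
grasp_force: 40.6
[-0.433  0.309 -0.116] [ 3.141e+00 -2.000e-03  5.720e-01]
time: 15.1
position: [0.4982, 0.0483, 0.2049]
tool_rot: [3.14, -0.003, 0.523]
contact_force: [2.0, -2.0, 8.2]
opening: 0.041
grasp_force: 41.2
[-0.374 -0.534  1.036] [ 3.14e+00 -3.00e-03  5.23e-01]
```

The moment jumped from about -0.1 to +1.0 N m, so the nut has reached its stop. Release, rise, and look.

```bash
M='from h import *
s=arm.state();print(s["moment"].round(3),s["tool_rot"].round(3))'; python3 -m inch '[[0,0,0.03,0,0,0,0.03],[0,0,0.03,0,0,0,0.03]]' 40; python3 -c "$M"; python3 -m inch '[[0,0,0,0,0,0,0.045],[0,0,0,0,0,0,0.06],[0,0,0,0,0,0,0.065],[0,0,0,0,0,0,0.065],[0,0,-0.1,0,0,-0.05,0.065],[0,0,-0.25,0,0,-0.1,0.065],[0,0,-0.4,0,0,-0.155,0.065],[0,0,-0.55,0,0,-0.155,0.065],[0,0,-0.7,0,0,-0.155,0.065],[0,0,-0.85,0,0,-0.155,0.065],[0,0,-1.07,0,0,-0.155,0.065],[0,0,-1.07,0,0,-0.155,0.065]]';python3 -m inch '[[0,0,0,0,0,0,0.065],[0,0,0,0,0,0,0.065],[0,0,0,0,0,0,0.065]]'; python3 - <<'E'
from pol import *
import pickle
d=grab("wrist");pickle.dump(d,open("w7.pkl","wb"))
c=(.5195,-.0855)
print("red plane");pol(d,c,.184);print("needle plane");pol(d,c,.188)
k=np.array([.4975,.0485,.2555]);u,v=map(int,proj(d,k))
a=cv2.resize(d["pixels"][v-70:v+30,u-50:u+50],(390,390),interpolation=cv2.INTER_CUBIC)
u,v=map(int,proj(d,np.array([.5195,-.0855,.184])))
b=cv2.resize(d["pixels"][v-50:v+50,u-50:u+50],(390,390),interpolation=cv2.INTER_CUBIC)
cv2.imwrite("pics/w7.png",np.hstack([a,b])[:,:,::-1])
E
```

```text
time: 15.3
position: [0.4981, 0.0482, 0.2049]
tool_rot: [3.141, -0.003, 0.491]
contact_force: [3.0, -2.2, 7.5]
opening: 0.0411
grasp_force: 41.2
[-0.269 -0.585  0.055] [ 3.141e+00 -3.000e-03  4.910e-01]
time: 16.5
position: [0.497, 0.0481, 0.3588]
tool_rot: [-3.141, -0.0, 1.566]
contact_force: [0.4, -0.2, -0.7]
opening: 0.0652
grasp_force: 0.0
time: 16.8
position: [0.4971, 0.0482, 0.3588]
tool_rot: [-3.142, -0.0, 1.558]
contact_force: [-0.1, 0.5, -0.6]
opening: 0.0649
grasp_force: 0.0
red plane
0.012 ----------ggggggRRRRRRRRRRRRRRRRRRR-----
0.016 -----------ggggKgRRRRRRRRRRRRRR---------
0.020 -------------gKKKgRRRRRRRRRR------------
0.024 --------------ggggRRRRRRRR--------------
0.028 --------------gKggRRRRRRRR--------------
0.032 --------------gKKgRRRRRRR---------------
0.036 ---------------gKRRRRRRR---------g------
0.039 ------------------RRRRR---------g-------
needle plane
0.012 ---------------------ggggggRRRRRRRRRRRRR
0.016 --------------------gggggRRRRRRRRRRRRRRR
0.020 --------------------gKKKgRRRRRRRRRR-----
0.024 -------------------gKggRRRRRRRRR--------
0.028 -------------------gKgRRRRRRRRR---------
0.032 -------------------gKgRRRRRRR-----------
0.036 ------------------gggRRRRRRR---------g--
0.039 -----------------------RRR----------g---
```

View pics/w7.png

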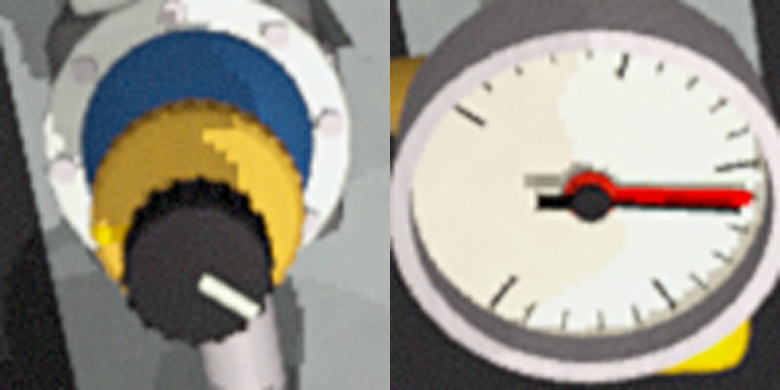

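The left half shows the nut's stripe back at (107,235), as found. The right half shows the needle (hub (590,200), tip (742,208)) on the red hand. I'll check the nut's stripe angle numerically against the start.

```bash
python3 - <<'E'
from h import *
import pickle
for n in("w1","w6","w7"):
    d=pickle.load(open(n+".pkl","rb"));P=d["pixels"].astype(int)
    u,v=map(int,proj(d,np.array([.4973,.0483,.2195])))
    m=np.zeros(P.shape[:2],bool);m[v-35:v+35,u-35:u+35]=1
    m&=(P[...,0]>200)&(P[...,1]>180)&(P[...,2]<40)
    ys,xs=np.nonzero(m);
    if len(xs)==0: print(n,0);continue
    p=at_z(d,xs.mean(),ys.mean(),.2195)-np.array([.4973,.0483,.2195]);print(n,len(xs),np.arctan2(p[1],p[0]),np.hypot(*p[:2]))
s=arm.state();print(s["time"],s["contact_force"])
E
```

```text
w1 19 -2.961418196959377 0.018337301001732864
w6 0
w7 18 -2.9862666547328773 0.01816746678884132
16.85 [-0.84027521 -0.01357693  0.19434077]
```

```bash
python3 -c "
from station import arm
print(arm.job_done())"
```

```text
the job is handed in; nothing more can be done
None
```

I slackened the lock nut about a quarter turn, turned the knob about 2.7 rad clockwise until the needle lay on the red set hand, then tightened the nut back to its stop. The last wrist picture puts the needle within about 0.02 rad of the red hand and the nut's stripe about 0.025 rad from where it started. I handed the job in at about 17 s with the gripper clear; I never went near the lever or the bystanders, though I took no final picture of them, and the hand-in returned no verdict.

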